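# Fold down the slide clips with one light run of the fingertips

### The arm

A 7-joint arm with a two-finger parallel gripper is mounted at the origin on the work surface. World frame = base frame: x ahead of the robot, y to its left, z up, the work surface at z = 0. Lengths are in m, angles in rad, forces in N, time in s.
With the tool pointing down it reaches from about 0.4 to 0.875 m from the base axis. Payload 19.3 kg.
Tool frame: the origin (TCP) lies midway between the tips of the shut fingers; the grasp point (between the pads) lies 19 mm behind it; z points along the fingers, y is the line along which they close (so a half turn about z gives the same grasp; the last joint's range is limited). The gripper opens to 85 mm and grips with 20 to 120 N. Pads are 22 mm wide; open, the fingers measure 114 mm over their backs; the gripper's body (76 mm by 85 mm) begins 54 mm behind the grasp point. The pads swing forward as they close: fully open they stand 13 mm farther back than shut.
Start: joints at [1.042, 0.521, -0.036, 1.599, 0.021, 1.021, -0.113], TCP at [0.277, -0.56, 0.231] pointing down, gripper open.
Joint ranges: [-2.91, 2.91], [-0.3, 2.13], [-1.5, 1.42], [0.17, 2.43], [-1.26, 4.41], [0.16, 1.93], [-2.52, 2.52]. Speed limits (rad/s): [1.89, 1.89, 2.39, 2.39, 3.01, 3.01, 3.01].

### API

Orientations are given as [roll, pitch, yaw] about the fixed x, y, z axes, in that order (R = Rz(yaw) Ry(pitch) Rx(roll)).
In Python, from workcell import * gives the robot as it stands. The module is installed in compiled form; this text tells all that it offers.
- The arm moves only by the tool play_rows, never from a script. Its argument "deltas" is a list of rows, each a list of 7 numbers: the shift along the tool's x, y, z in units of 500 mm (1.0 is 500 mm), then the turn, a rotation vector about the tool's x, y, z in units of 120 degrees (1.0 is 120 degrees), then the closure, from 0 (fully open) to 1 (shut). A call has 1 to 10 rows; each row is the pose to reach, as a shift and turn from the pose commanded when the call began, along the tool's axes at that moment; what a row does not reach only later rows make up. A row lasts 1/10 s, in which the tool goes at most 50 mm and 8.59 degrees, less where a joint would pass 70% of its speed; a pose out of reach is approached as far as the arm can. A call with a number of a shift or a turn outside -1 to 1 is refused whole. A call with a gripper value outside its range is refused whole. The fingers move at their own pace and stop on an object; "newtons" is the grip in N (left out, the last holds). Time passes only in rows, so rows that repeat a pose let the fingers close. It gives the time, the measured TCP pose, the force, the opening and the grip force at its end, in the units of the state.
- observe(): the state, without advancing time (a new reading comes with each control period).
- grab_frame(name): name is "scene" or "top" or "wrist"; returns the picture (384x512x3 uint8, red, green, blue); there is no depth.
- get_calibration(name): a dict with "fovy" (degrees; the focal length in pixels is half the picture's height over the tangent of half this angle, whatever the lens; pixels are square), "cx", "cy" (the principal point, pixels), "k1" (the pictures are not rectified: a ray, as slopes to the right and down, at radius r is drawn at 1 + k1 r^2 times it, then the intrinsics apply), "xyz" and "rotation" of the camera in the world. Camera axes: x right, y down, z forward; pixel columns grow to the right and rows downward; lengths in m; the calibration is good to about 2 mm. A picture is of the moment at which its call begins: read the wrist's pose just before it. get_calibration takes no time and is no camera call; for the wrist camera it gives the pose at the moment of the call.
- job_done(): hands the job in; it is judged then, once.
The state is a dict: "clock": time; "qpos": joint angles; "qd": joint speeds; "joint_efforts": joint torques, N m; "position": TCP position; "tool_rot": TCP orientation; "force": force on the tool from outside, world axes, zero at the start; "moment": the same for the moment, N m; "grip_width": finger opening in m; "finger_force": force on a finger pad.
Only numpy, scipy, OpenCV 4.12 (cv2) and the standard library are available. Lean on these libraries where they do the work, as an engineer would, in place of code of your own. Each camera call takes 0.05 s, during which the arm holds its last target. There are 200 camera calls.

### The job

On the aluminium slide frame five small dark steel hold-down tabs stand up in a row, one beside each glass slide. Run the shut fingertips lightly along the row from the robot's right to its left, low over the slides, so that each tab in turn folds down flat over its slide, then leave the frame clear. Be gentle: press on nothing hard, do not shift or lift the frame, and leave the other things on and around it where they are.

Things in the scene. Friction and masses are not known exactly. Their poses are not given: they have to be found in the camera images.
- frame: Loose aluminium slide frame (0.85 kg), a plate 130 mm (its x, -62 to +68) by 200 mm (its y), 10 mm thick, flat on the bench. Origin on the underside, z up; y runs along the row of tabs, to the robot's left within 0.5 rad; x points away from the robot. Five glass slides with paper ends (tops 11.5 mm up) lie on it between low ribs (12 mm up); its rear deck (x above +22) carries two small things.
- row_start (a point): Middle of the hinge of tab 1, the rightmost seen from the robot: frame x -40, y -85 mm, 13.5 mm above the bench. The five hinges lie in a straight row along frame y, 34 mm apart. Each tab is a dark steel plate 14 mm wide (along frame x), 25 mm long from hinge to rounded tip, 2.5 mm thick (4 mm at the tip).
- row_end (a point): Middle of the hinge of the last tab (tab 5, the leftmost), at frame x -40, y +51 mm, 13.5 mm above the bench.
- tab1 (a joint): Angle of tab 1 of 5, counted from the robot's right: 0 = upright (tip 38.5 mm above the bench), 1.57 = folded down flat over its slide towards frame +y (highest part then 15.5 mm above the bench). Starts at 0 to 0.5; 0 is a stop, so it folds one way only. A friction hinge (about 0.5 N at the tip): it stays where it is left.
- tab2 (a joint): Angle of tab 2 of 5, counted from the robot's right: 0 = upright (tip 38.5 mm above the bench), 1.57 = folded down flat over its slide towards frame +y (highest part then 15.5 mm above the bench). Starts at 0 to 0.5; 0 is a stop, so it folds one way only. A friction hinge (about 0.5 N at the tip): it stays where it is left.
- tab3 (a joint): Angle of tab 3 of 5, counted from the robot's right: 0 = upright (tip 38.5 mm above the bench), 1.57 = folded down flat over its slide towards frame +y (highest part then 15.5 mm above the bench). Starts at 0 to 0.5; 0 is a stop, so it folds one way only. A friction hinge (about 0.5 N at the tip): it stays where it is left.
- tab4 (a joint): Angle of tab 4 of 5, counted from the robot's right: 0 = upright (tip 38.5 mm above the bench), 1.57 = folded down flat over its slide towards frame +y (highest part then 15.5 mm above the bench). Starts at 0 to 0.5; 0 is a stop, so it folds one way only. A friction hinge (about 0.5 N at the tip): it stays where it is left.
- tab5 (a joint): Angle of tab 5 of 5, counted from the robot's right: 0 = upright (tip 38.5 mm above the bench), 1.57 = folded down flat over its slide towards frame +y (highest part then 15.5 mm above the bench). Starts at 0 to 0.5; 0 is a stop, so it folds one way only. A friction hinge (about 0.5 N at the tip): it stays where it is left.
- oil_mid (a point): Loose bystander, to be left alone: amber dropper bottle, 24 mm across and 48 mm high, standing on the frame's rear deck; point half-way up.
- coverbox_mid (a point): Loose bystander, to be left alone: pale clear-plastic cover-glass box 26 x 32 x 20 mm on the frame's rear deck; point at its centre.
- jar_mid (a point): Loose bystander, to be left alone: glass jar, 52 mm across and 62 mm high, on the bench to the left of the frame; point half-way up.
- slidebox_mid (a point): Loose bystander, to be left alone: grey slide box with a white lid, 85 x 98 x 33 mm, on the bench to the right of the frame; point at its centre.
- eyepiece_mid (a point): Loose bystander, to be left alone: grey microscope eyepiece, 34 mm across and 46 mm high, standing on the bench beyond the frame; point half-way up.
- marker_mid (a point): Loose bystander, to be left alone: white marker pen, 12 mm thick and 125 mm long, lying on the bench beyond the frame; point at its middle.
Not all that is in view belongs to the job. What is shaped like the frame but blue or purple is not meant.

How it is judged:
On the way, in this order (a step that is already met when the one before it is completed fails the run):
1. tab 1 from the right is folded down (value of joint tab1 above 1.2 rad), for 0.05 s.
2. tab 2 from the right is folded down (value of joint tab2 above 1.2 rad), for 0.05 s.
3. tab 3 from the right is folded down (value of joint tab3 above 1.2 rad), for 0.05 s.
4. tab 4 from the right is folded down (value of joint tab4 above 1.2 rad), for 0.05 s.
5. tab 5 from the right is folded down (value of joint tab5 above 1.2 rad), for 0.05 s.
At the end, for the whole second after the job is handed in: All five tabs lie folded down (joint above 1.2 rad, i.e. within about 20 degrees of flat), folded in turn from right to left; the frame lies flat, at rest, within 20 mm of where it was, and each bystander within 20 mm of where it was (value of joint each of tab1, tab2, tab3, tab4, tab5 above 1.2 rad and distance of each of oil_mid, coverbox_mid, jar_mid, slidebox_mid, eyepiece_mid, marker_mid, frame from where it was at the start of the episode below 0.02 m and angle between frame's own z axis and vertical below 0.05 rad and linear speed of frame below 0.01 m/s); the robot touches nothing.
It fails at once if the frame is shifted by more than 20 mm (distance of frame from where it was at the start of the episode above 0.02 m).
It fails at once if the frame is lifted (by more than 8 mm) or tipped (height (world z) of frame above 0.008 m or angle between frame's own z axis and vertical above 0.1 rad).
It fails at once if the frame, its slides or tabs are pressed with more than 20 N (contact force between any of the fingers, the arm and frame above 20 N).
It fails at once if a bystander is moved or lifted by more than 20 mm (distance of any of oil_mid, coverbox_mid, jar_mid, slidebox_mid, eyepiece_mid, marker_mid from where it was at the start of the episode above 0.02 m).
It also fails if it takes over 40 s, if anything falls off the work surface, if the arm or the gripper's body presses on something with over 40 N, if the wrist force passes 120 N, or if a joint passes its speed limit or range.

## Working session

There is one attempt and no reset: what is moved stays moved. The work goes in short steps, Python scripts to look and compute and a tool call to move; the robot and the scene stay as the last step left them, time stands still between calls to the robot, and variables do not carry over. Pictures are saved under pics/ and viewed, at most 10 in all, crops included, and the job is handed in when it is done.

Besides the shell and the picture viewer there is one more tool, called after "Emit:" as name(argument=value, ...) on one line, values as JSON. play_rows: Moves the arm, as the interface text tells. Its arguments: {"type":"object","properties":{"deltas":{"type":"array"},"newtons":{"type":"number"}},"required":["deltas"]}

```bash
mkdir -p pics; cat > h.py <<'E'
import numpy as np,cv2
from workcell import *
def ray(c,uv):
    f=192/np.tan(np.radians(c["fovy"])/2)
    K=np.array([[f,0,c["cx"]],[0,f,c["cy"]],[0,0,1.]])
    d=(np.array(uv,float)-[c["cx"],c["cy"]])/f
    s=d.copy()
    for _ in range(20): s=d/(1+c["k1"]*(s@s))
    R=np.array(c["rotation"]); return np.array(c["xyz"]),R@np.array([*s,1.])
def onz(c,uv,z):
    o,d=ray(c,uv); return o+d*(z-o[2])/d[2]
E
python3 - <<'E'
from h import *
for n in("top","scene"):
    c=get_calibration(n);print(n,c)
    cv2.imwrite(f"pics/{n}0.png",grab_frame(n)[:,:,::-1])
s=observe();print(s["clock"],s["position"],s["tool_rot"],s["grip_width"],s["force"])
E
```

```text
top {'fovy': 54.71007214433275, 'cx': 262.8233800823295, 'cy': 191.2615972916696, 'k1': -0.1029250027457569, 'xyz': array([0.47230402, 0.01585567, 0.97036978]), 'rotation': array([-3.06180997, -0.01249731, -1.56357653])}
scene {'fovy': 51.643632918937534, 'cx': 249.63179990270902, 'cy': 191.578538823069, 'k1': 0.02701145654092614, 'xyz': array([1.07357796, 0.26845496, 0.73430718]), 'rotation': array([-2.41518834,  0.00746185,  1.96957843])}
0.1 [ 0.27666246 -0.56014304  0.23084836] [-3.14070895e+00  8.62322119e-05  4.58831769e-01] 0.08533534385276331 [ 1.18499443 -0.21999677 -0.87789979]
```

View pics/top0.png

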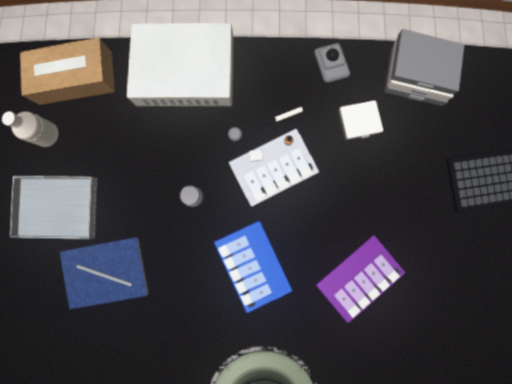

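View pics/scene0.png

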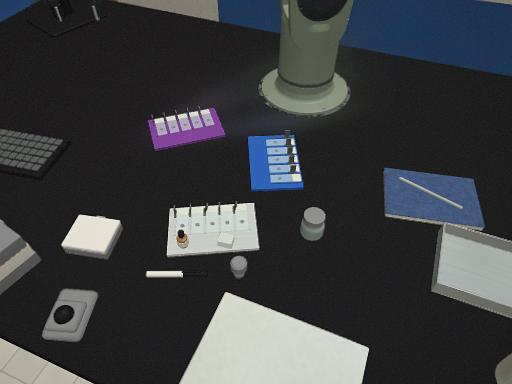

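The top view shows the silver frame with corners near (229,163), (298,130), (318,173) and (250,206). The tabs run along its near edge, with the jar at (191,196) and the slide box at (361,120). The scene view shows the five tabs standing up at about (175..236, 212).

```bash
sed -i 's/R=np.array(c\["rotation"\])/R=Rotation.from_euler("xyz",c["rotation"]).as_matrix()/; 1a from scipy.spatial.transform import Rotation' h.py
python3 - <<'E'
from h import *
im=cv2.imread("pics/top0.png");c=get_calibration("top")
h=cv2.cvtColor(im,cv2.COLOR_BGR2HSV)
m=((h[...,2]>110)&(h[...,1]<70)).astype(np.uint8)*255
m[:125]=0;m[210:]=0;m[:,:222]=0;m[:,325:]=0
m=cv2.morphologyEx(m,cv2.MORPH_CLOSE,np.ones((5,5)))
cs,_=cv2.findContours(m,0,2);k=max(cs,key=cv2.contourArea)
P=np.array([onz(c,p[0],.01)[:2] for p in cv2.convexHull(k)])
r=cv2.minAreaRect((P*1000).astype(np.float32));print(r)
b=cv2.boxPoints(r)/1000;print(b)
# yaw: long side direction pointing to +y
e=[b[1]-b[0],b[2]-b[1]];l=max(e,key=np.linalg.norm);l=l/np.linalg.norm(l);l*=np.sign(l[1])
ey=l;ex=np.array([l[1],-l[0]]);o=np.array(r[0])/1000-ex*.003
print("yaw",np.arctan2(ex[1],ex[0]),"origin",o)
for y in(-.085,-.051,-.017,.017,.051):print(o-.04*ex+y*ey)
# crop, upscaled
A=cv2.resize(im[120:215,175:400],None,fx=3.5,fy=3.5,interpolation=cv2.INTER_CUBIC)
s=cv2.imread("pics/scene0.png")[190:290,140:340];s=cv2.resize(s,(A.shape[1],int(100*A.shape[1]/200)))
cv2.imwrite("pics/crop.png",np.vstack([A,s])[:, :][:800])
cv2.imwrite("pics/crop.png",cv2.resize(np.vstack([A,s]),None,fx=.8,fy=.8))
print(np.vstack([A,s]).shape)
for n,uv,z in(("jar",(191,196),.062),("sbox",(361,120),.033)):print(n,onz(c,uv,z))
E
```

```text
((614.2847290039062, -23.589431762695312), (133.7268829345703, 202.90586853027344), 27.133861541748047)
[[ 0.50851035  0.03620347]
 [ 0.6010497  -0.14437127]
 [ 0.7200591  -0.08338232]
 [ 0.6275197   0.09719241]]
yaw 0.47357476 origin [ 0.6116149  -0.02495764]
[ 0.61478315 -0.11884567]
[ 0.59927675 -0.08858759]
[ 0.58377036 -0.0583295 ]
[ 0.56826396 -0.02807142]
[0.55275756 0.00218666]
(726, 788, 3)
jar [0.5318877  0.18140521 0.062     ]
sbox [ 0.73618494 -0.25043945  0.033     ]
```

View pics/crop.png

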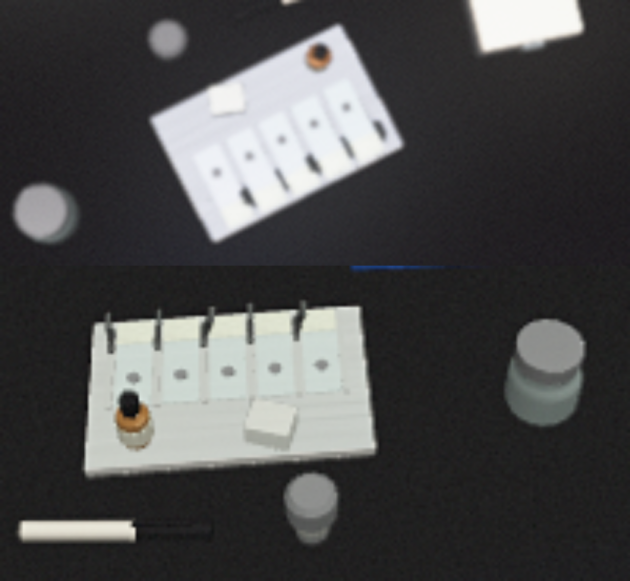

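The frame is found (yaw 0.474, origin about (0.612, -0.025)), and the tool yaw already nearly matches it. I'll approach the right end with the fingers shutting on the way.

Emit:
play_rows(deltas=[[0.05, -0.02, 0.01, 0, 0, 0, 1], [0.1, -0.04, 0.02, 0, 0, 0, 1], [0.15, -0.06, 0.03, 0, 0, 0, 1], [0.2, -0.08, 0.04, 0, 0, 0, 1], [0.25, -0.1, 0.05, 0, 0, 0, 1], [0.3, -0.12, 0.06, 0, 0, 0, 1], [0.35, -0.14, 0.07, 0, 0, 0, 1], [0.4, -0.16, 0.08, 0, 0, 0, 1], [0.45, -0.18, 0.09, 0, 0, -0.003, 1], [0.5, -0.2, 0.1, 0, 0, -0.007, 1]], newtons=20)

```text
clock: 1.1
position: [0.4571, -0.359, 0.1809]
tool_rot: [-3.141, 0.0, 0.474]
force: [0.4, 0.4, -0.7]
grip_width: 0.0001
finger_force: 0.0
```

Emit:
play_rows(deltas=[[0.05, -0.02, 0.01, 0, 0, 0, 1], [0.1, -0.04, 0.02, 0, 0, 0, 1], [0.15, -0.06, 0.03, 0, 0, 0, 1], [0.2, -0.08, 0.04, 0, 0, 0, 1], [0.25, -0.1, 0.05, 0, 0, 0, 1], [0.3, -0.12, 0.06, 0, 0, 0, 1], [0.35, -0.14, 0.07, 0, 0, 0, 1], [0.4, -0.16, 0.08, 0, 0, 0, 1], [0.45, -0.18, 0.09, 0, 0, 0, 1], [0.45, -0.18, 0.09, 0, 0, 0, 1]])

```text
clock: 2.1
position: [0.6175, -0.1732, 0.1351]
tool_rot: [-3.139, -0.001, 0.478]
force: [-1.7, 1.8, 0.3]
grip_width: -0.0
finger_force: 0.0
```

```bash
cat > loc.py <<'E'
from h import *
s=observe();o=np.array([.6116,-.0250]);ex=np.array([np.cos(.4736),np.sin(.4736)]);ey=np.array([-ex[1],ex[0]])
p=np.array(s["position"]);d=p[:2]-o
print("t",s["clock"],"frame xy",d@ex,d@ey,"z",p[2],s["tool_rot"],"F",s["force"],"w",s["grip_width"])
E
python3 - <<'E'
from loc import *
cv2.imwrite("pics/w1.png",grab_frame("wrist")[:,:,::-1])
E
```

```text
t 2.1 frame xy -0.06237167810736656 -0.13457736851121746 z 0.13514261198754446 [-3.13947190e+00 -6.10441723e-04  4.77880895e-01] F [-1.70723037  1.75957078  0.30674357] w -4.853263653294954e-05
```

View pics/w1.png

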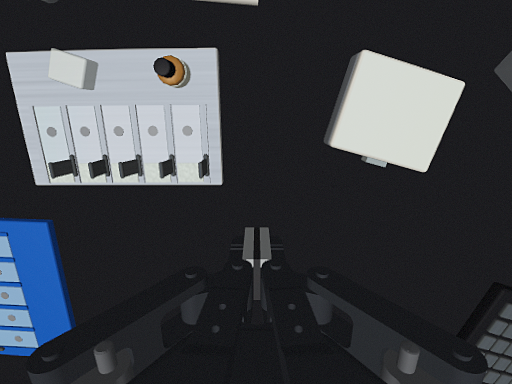

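The wrist view shows the frame with corners near (7,52), (218,48), (222,184) and (37,185), and five tabs standing along the near edge with hinges around v=168. The fingers are shut. I'll check the frame pose from this view.

```bash
python3 - <<'E'
from loc import *
im=cv2.imread("pics/w1.png");c=get_calibration("wrist")
h=cv2.cvtColor(im,cv2.COLOR_BGR2HSV)
m=((h[...,2]>110)&(h[...,1]<70)).astype(np.uint8)*255
m[:40]=0;m[200:]=0;m[:,240:]=0
m=cv2.morphologyEx(m,cv2.MORPH_CLOSE,np.ones((7,7)))
cs,_=cv2.findContours(m,0,2);k=max(cs,key=cv2.contourArea)
P=np.array([onz(c,q[0],.01)[:2] for q in cv2.convexHull(k)])
F=np.c_[(P-o)@ex,(P-o)@ey]
r=cv2.minAreaRect((F*1000).astype(np.float32));print(r);print(cv2.boxPoints(r))
for uv in((208,168),(173,168),(142,167),(107,167),(74,167)):
    q=onz(c,uv,.025)[:2]-o;print(q@ex,q@ey)
E
```

```text
t 2.15 frame xy -0.06440744652576438 -0.13601419970394607 z 0.13548275978998728 [-3.14037165e+00  4.03305041e-04  4.76155880e-01] F [-0.39131566 -0.61652609  1.29857526] w 7.565949644677873e-05
((-0.8139190673828125, -0.502227783203125), (129.67356872558594, 198.41748046875), 0.06076408922672272)
[[-65.75588   98.637695]
 [-65.54545  -99.77968 ]
 [ 64.128044 -99.64215 ]
 [ 63.91761   98.77522 ]]
-0.045357114274332325 -0.08895237318362136
-0.045376442150346696 -0.055122598713904125
-0.04438975136901122 -0.02508483944587907
-0.04436175276584608 0.009246007088810135
-0.044311477753058374 0.04202618332416947
```

Emit:
play_rows(deltas=[[0.02, -0.01, 0.02, 0, 0, 0, 1], [0.044, -0.01, 0.05, 0, 0, 0, 1], [0.044, -0.01, 0.08, 0, 0, 0, 1], [0.044, -0.01, 0.11, 0, 0, 0, 1], [0.044, -0.01, 0.14, 0, 0, 0, 1], [0.044, -0.01, 0.17, 0, 0, 0, 1], [0.044, -0.01, 0.2, 0, 0, 0, 1], [0.044, -0.01, 0.22, 0, 0, 0, 1], [0.044, -0.01, 0.23, 0, 0, 0, 1], [0.044, -0.01, 0.23, 0, 0, 0, 1]])

```text
clock: 3.15
position: [0.6329, -0.1628, 0.0207]
tool_rot: [-3.141, 0.001, 0.473]
force: [-0.6, -0.4, -0.2]
grip_width: 0.0
finger_force: 0.0
```

```bash
python3 -c "import loc"
```

```text
t 3.15 frame xy -0.04387056013207888 -0.13234753674163036 z 0.020683275605779466 [-3.14113556e+00  5.85345133e-04  4.73442765e-01] F [-0.59314753 -0.40791452 -0.17576568] w 1.3727122721416597e-05
```

Position is good. Now the first stretch of the sweep, 60 mm at 60 mm/s.

Emit:
play_rows(deltas=[[0.002, -0.012, 0.003, 0, 0, 0, 1], [0.002, -0.024, 0.003, 0, 0, 0, 1], [0.002, -0.036, 0.003, 0, 0, 0, 1], [0.002, -0.048, 0.003, 0, 0, 0, 1], [0.002, -0.06, 0.003, 0, 0, 0, 1], [0.002, -0.072, 0.003, 0, 0, 0, 1], [0.002, -0.084, 0.003, 0, 0, 0, 1], [0.002, -0.096, 0.003, 0, 0, 0, 1], [0.002, -0.108, 0.003, 0, 0, 0, 1], [0.002, -0.12, 0.003, 0, 0, 0, 1]])

```text
clock: 4.15
position: [0.6065, -0.1085, 0.0198]
tool_rot: [-3.142, -0.0, 0.473]
force: [0.6, 0.5, 0.9]
grip_width: -0.0003
finger_force: 0.3
```

```bash
python3 - <<'E'
from loc import *
cv2.imwrite("pics/w2.png",grab_frame("wrist")[:,:,::-1])
E
```

```text
t 4.15 frame xy -0.042653969975313656 -0.07196498490857821 z 0.01980921028782905 [-3.14152056e+00 -2.73428923e-05  4.73386585e-01] F [0.64544877 0.49928374 0.91913458] w -0.00034276278594252155
```

View pics/w2.png

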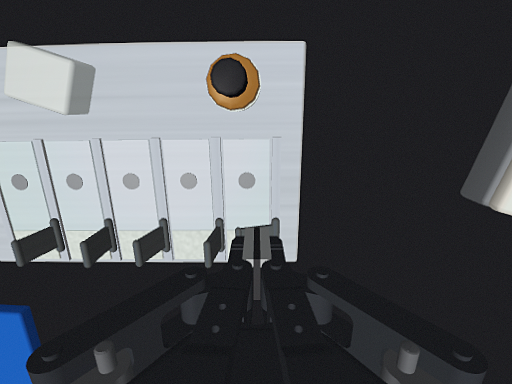

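The wrist view shows tab 1 folding under the fingertips (tip at about (240,232)), tabs 2–5 still standing, and the frame and bottle unmoved. The sweep continues.

Emit:
play_rows(deltas=[[0, -0.012, 0.001, 0, 0, 0, 1], [0, -0.024, 0.001, 0, 0, 0, 1], [0, -0.036, 0.001, 0, 0, 0, 1], [0, -0.048, 0.001, 0, 0, 0, 1], [0, -0.06, 0.001, 0, 0, 0, 1], [0, -0.072, 0.001, 0, 0, 0, 1], [0, -0.084, 0.001, 0, 0, 0, 1], [0, -0.096, 0.001, 0, 0, 0, 1], [0, -0.108, 0.001, 0, 0, 0, 1], [0, -0.12, 0.001, 0, 0, 0, 1]])

```text
clock: 5.2
position: [0.5792, -0.0553, 0.0193]
tool_rot: [3.141, -0.0, 0.473]
force: [1.1, -0.9, 0.3]
grip_width: 0.0001
finger_force: 0.5
```

```bash
python3 - <<'E'
from loc import *
cv2.imwrite("pics/w3.png",grab_frame("wrist")[:,:,::-1])
E
```

```text
t 5.2 frame xy -0.04263513820980683 -0.012142158334944543 z 0.01933663388888664 [ 3.14143915e+00 -1.27637905e-04  4.73353206e-01] F [ 1.10632518 -0.93503155  0.31198285] w 8.302258069744044e-05
```

View pics/w3.png

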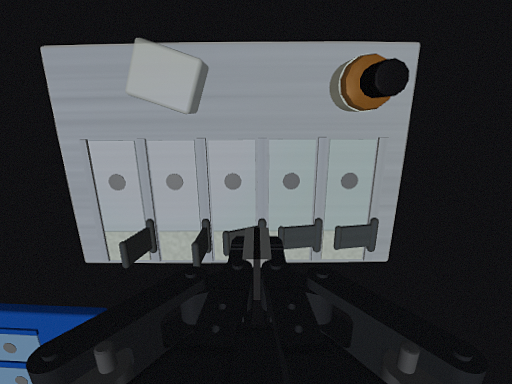

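Tabs 1 and 2 lie flat (at (355,237) and (300,237)) and tab 3 is going down under the fingers. Tabs 4 and 5 still stand, and nothing has shifted.

Emit:
play_rows(deltas=[[0, -0.012, 0, 0, 0, 0, 1], [0, -0.024, 0, 0, 0, 0, 1], [0, -0.036, 0, 0, 0, 0, 1], [0, -0.048, 0, 0, 0, 0, 1], [0, -0.06, 0, 0, 0, 0, 1], [0, -0.072, 0, 0, 0, 0, 1], [0, -0.084, 0, 0, 0, 0, 1], [0, -0.096, 0, 0, 0, 0, 1], [0, -0.108, 0, 0, 0, 0, 1], [0, -0.12, 0, 0, 0, 0, 1]])

```text
clock: 6.25
position: [0.5518, -0.0018, 0.0193]
tool_rot: [3.142, 0.0, 0.473]
force: [0.9, -1.0, 0.0]
grip_width: -0.0003
finger_force: 0.5
```

Emit:
play_rows(deltas=[[0, -0.012, 0, 0, 0, 0, 1], [0, -0.024, 0, 0, 0, 0, 1], [0, -0.036, 0, 0, 0, 0, 1], [0, -0.048, 0, 0, 0, 0, 1], [0, -0.06, 0, 0, 0, 0, 1], [0, -0.072, 0, 0, 0, 0, 1], [0, -0.072, 0, 0, 0, 0, 1]])

```text
clock: 6.95
position: [0.5352, 0.0309, 0.0193]
tool_rot: [-3.141, 0.0, 0.474]
force: [-0.8, -0.1, 0.1]
grip_width: 0.0003
finger_force: 0.0
```

Emit:
play_rows(deltas=[[0, 0, -0.03, 0, 0, 0, 1], [0, 0, -0.07, 0, 0, 0, 1], [0, 0, -0.11, 0, 0, 0, 1], [0, 0, -0.15, 0, 0, 0, 1], [0, 0, -0.19, 0, 0, 0, 1], [0, 0, -0.23, 0, 0, 0, 1], [0, 0, -0.26, 0, 0, 0, 1], [0, 0, -0.28, 0, 0, 0, 1], [0, 0, -0.28, 0, 0, 0, 1]])

```text
clock: 7.85
position: [0.5362, 0.0297, 0.161]
tool_rot: [3.141, -0.002, 0.473]
force: [-0.0, -0.0, -0.1]
grip_width: -0.0002
finger_force: 0.0
```

```bash
python3 - <<'E'
from loc import *
w=grab_frame("wrist")[:,:,::-1];s=grab_frame("scene")[170:290,120:340,::-1]
w=cv2.resize(w,(400,300));s=cv2.resize(s,(400,218))
cv2.imwrite("pics/w4.png",np.vstack([w,s]))
E
```

```text
t 7.85 frame xy -0.04214602153793276 0.08301552517040706 z 0.16097626625339675 [ 3.14075450e+00 -2.27430634e-03  4.72909762e-01] F [-0.027988  -0.0402252 -0.1248367] w -0.00018886195778318034
```

View pics/w4.png

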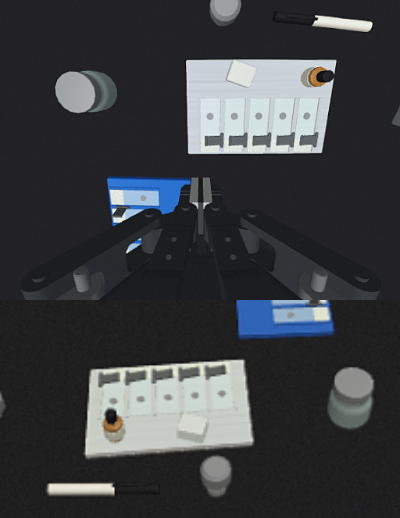

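All five tabs lie flat in both views, the bystanders are in place and the arm is clear.

```bash
python3 -c "
from workcell import *
print(job_done())"
```

```text
the job is handed in; nothing more can be done
None
```

I folded all five tabs down in order from right to left and handed the job in at about 8 s; it returned no verdict. In the last pictures the frame and the things around it looked unmoved, the arm was clear, and the force readings I took during the sweep stayed under 2 N.

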